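Lid the canister and click its button shut

ROBOT

A 6-joint arm with a two-finger parallel gripper is mounted at the origin on a cart in front of the work surface, level with it; the furniture and walls round the work are solid. World frame = base frame: x ahead of the robot, y to its left, z up, the work surface at z = 0. Lengths are in m, angles in degrees, forces in N, time in s.
With the tool pointing down it reaches from about 0.4 to 0.825 m from the base axis. Payload 7 kg.
Tool frame: the origin (TCP) lies midway between the tips of the shut fingers; the grasp point (between the pads) lies 19 mm behind it; z points along the fingers, y is the line along which they close (so a half turn about z gives the same grasp; the last joint's range is limited). The gripper opens to 88 mm and grips with 3 to 60 N. Pads are 19 mm wide; open, the fingers measure 130 mm over their backs; the gripper's body (78 mm by 193 mm) begins 47 mm behind the grasp point.
Start: joints at [-54.54, 20.546, 0.682, 0, -70.136, -16.507], TCP at [0.219, -0.638, 0.227] pointing down, gripper open.
Joint ranges: [-176.03, 176.03], [-82.01, 121.73], [-58.28, 71.71], [-173.87, 95.51], [-174.79, -0.11], [-173.66, 173.66]. Speed limits (degrees/s): [136.94, 136.94, 172.46, 180, 180, 180].

INTERFACE

Orientations are given as [roll, pitch, yaw] about the fixed x, y, z axes, in that order (R = Rz(yaw) Ry(pitch) Rx(roll)).
In Python, from plant import telemetry, viewer, workorder gives the robot as it stands. The module is installed in compiled form; this text tells all that it offers.
- The arm moves only by the tool carry_out, never from a script. Its argument "rows" is a list of rows, each a list of 6 numbers: the shift along the tool's x, y, z in m, then the turn, a rotation vector about the tool's x, y, z in rad. In form: [[tx, ty, tz, ax, ay, az], ...]. A call has 1 to 8 rows; each row is the pose to reach, as a shift and turn from the pose commanded when the call began, along the tool's axes at that moment; what a row does not reach only later rows make up. A row lasts 1/8 s, in which the tool goes at most 62.5 mm and 10.7 degrees, less where a joint would pass 70% of its speed; a pose out of reach is approached as far as the arm can. A call with a gripper value outside its range is refused whole. "grip" is the gripper's target within -1 to 1 (fully open at 1, half-way at 0, shut at -1), set as the call begins (left out, the last holds). The fingers move at their own pace and stop on an object; the grip force is fixed at half the most. Time passes only in rows, so rows that repeat a pose let the fingers close. It gives the time, the measured TCP pose, the force, the opening and the grip force at its end, in the units of the state.
- telemetry.get_obs(): the state, without advancing time (a new reading comes with each control period).
- viewer.snapshot(name): name is "scene" or "side" or "wrist"; returns the picture (420x560x3 uint8, red, green, blue); there is no depth.
- viewer.camera_info(name): a dict with "intrinsics" (3x3 intrinsics, pixels), "k1" (the pictures are not rectified: a ray, as slopes to the right and down, at radius r is drawn at 1 + k1 r^2 times it, then the intrinsics apply), "extrinsics" (4x4, takes a point from camera to world coordinates); the wrist camera has in their place "tool_from_camera" (4x4, takes a point from camera to tool coordinates, whose origin is the TCP and whose axes are the flange's). Camera axes: x right, y down, z forward; pixel columns grow to the right and rows downward; lengths in m; the calibration is good to about 2 mm. A picture is of the moment at which its call begins: read the wrist's pose just before it. camera_info takes no time and is no camera call.
- workorder.close_job(): hands the job in; it is judged then, once.
The state is a dict: "clock": time; "joint_pos": joint angles; "qvel": joint speeds; "tau": joint torques, N m; "tool_pos": TCP position; "orientation": TCP orientation; "force": force on the tool from outside, world axes, zero at the start; "moment": the same for the moment, N m; "opening": finger opening in m; "gripper_force": force on a finger pad.
Only numpy, scipy, OpenCV 4.12 (cv2) and the standard library are available. Lean on these libraries where they do the work, as an engineer would, in place of code of your own. Each camera call takes 0.05 s, during which the arm holds its last target. There are 200 camera calls.

TASK

Close the open canister: set the loose wooden lid squarely into its mouth, fully home and with its button still up, then press the button gently, by feel, until it snaps down and stays down. Do not force it once it has clicked, keep the canister standing where it is, and leave the other things alone.

Things in the scene. Friction and masses are not known exactly. Their poses are not given: they have to be found in the camera images.
- canister: open round pot of white glazed ceramic, 80 mm across, 95 mm tall, 0.55 to 0.9 kg, loose on the worktop; wall 7 mm, mouth 66 mm across, empty. Origin at the centre of its underside, z up. Its axis is 19 cm or more from the loose lid.
- canister_rim (a point): centre of the open canister's mouth, level with its rim, 95 mm above its origin.
- lid: loose round lid of light wood, 0.2 kg, upright on the worktop: a flange 78 mm across, 6 mm thick, above a plug 61.6 mm across, 20 mm deep, its foot tapered to 55 mm over the last 6 mm. Origin at the centre of the plug's underside, z up. Seated at any yaw, the flange rests on the rim and the origin is 75 mm above the canister's.
- lid_top (a point): centre of the flange's upper face, 26 mm above the lid's origin. Here the button, a steel cylinder 34 mm across, stands out, 14 to 22 mm proud while up: set by a screw collar inside, different each time, not measured, so looks do not tell up from down. Lift the lid by the button's side, fingertips just above the flange; it carries the lid.
- lid_button (a joint): the lid's push button, m: 0 up, 0.008 down. Snap action: it resists with 4 N at first, a peak of about 12 N some 2 mm down, falling to nothing 6 mm down; past that it snaps the last 2 mm by itself to a hard stop and stays, held by 8 N. Short of that it springs back. More than 22 N down on the seated lid is too much.
- closed_canister: a second canister of the same make, already closed, fixed; its lid's button is down. Nothing to do there.
- sauce_cup: small yellow pot with a lid, 70 mm across, 40 mm tall, a bystander standing between lid and canister. Origin at the centre of its underside.
- tea_box: dark blue cardboard box, 69 x 139 x 71 mm, a bystander. Origin at the centre of its underside.
- spice_jar: glass jar with a red cap, 45 mm across, 108 mm tall, a bystander. Origin at the centre of its underside.
- white_cup: white plastic cup, 66 mm across, 90 mm tall, a bystander. Origin at the centre of its underside.
- aqua_tumbler: frosted tumbler, 74 mm across, 105 mm tall, a bystander. Origin at the centre of its underside.
Not all that is in view belongs to the job. What is shaped like the canister but orange or pink is not meant. Several things have the shape of the lid; the one meant has the colours described above.

How it is judged (in metres and radians):
On the way, in this order (a step that is already met when the one before it is completed fails the run):
1. the lid is seated in the canister's mouth with its button still up (z of lid in the frame of canister below 0.078 m and horizontal distance between lid and canister below 0.005 m and angle between the z axis of lid and the z axis of canister, either way round below 0.06 rad and value of joint lid_button below 0.003 m), for 0.2 s.
2. the button has snapped down with the lid seated (value of joint lid_button above 0.007 m and z of lid in the frame of canister below 0.078 m and horizontal distance between lid and canister below 0.005 m), for 0.1 s.
At the end, for the whole second after the job is handed in: The lid sits in the canister (origin 72 to 78 mm above the canister's, within 5 mm of its axis, square to 0.06 rad), its button is down (more than 7 mm of 8), and the canister stands upright at rest within 30 mm of where it stood (all of step 2 and z of lid in the frame of canister above 0.072 m and angle between the z axis of lid and the z axis of canister, either way round below 0.06 rad and angle between canister's own z axis and vertical below 0.06 rad and distance of canister from where it was at the start of the episode below 0.03 m and linear speed of each of canister, lid below 0.01 m/s); the robot touches nothing.
It fails at once if the lid is pressed onto the canister with more than 22 N (contact force between lid and canister above 22 N).
It fails at once if the canister is tipped (angle between canister's own z axis and vertical above 0.3 rad).
It fails at once if a bystander is pushed more than 30 mm (distance of any of sauce_cup, tea_box, spice_jar, white_cup, aqua_tumbler from where it was at the start of the episode above 0.03 m).
It also fails if it takes over 61 s, if anything falls off the work surface, if the arm or the gripper's body presses on something with over 40 N, if the wrist force passes 120 N, or if a joint passes its speed limit or range.

## Working session

There is one attempt and no reset: what is moved stays moved. The work goes in short steps, Python scripts to look and compute and a tool call to move; the robot and the scene stay as the last step left them, time stands still between calls to the robot, and variables do not carry over. Pictures are saved under pics/ and viewed, at most 10 in all, crops included, and the job is handed in when it is done.

Besides the shell and the picture viewer there is one more tool, called after "Emit:" by a JSON object that holds its "name" and its "arguments". carry_out: Moves the arm, as the interface text tells. Its arguments: {"type":"object","properties":{"rows":{"type":"array"},"grip":{"type":"number"}},"required":["rows"]}

```bash
mkdir -p pics; cat > h.py <<'E'
import numpy as np, cv2
from scipy.spatial.transform import Rotation as Rot
from plant import telemetry, viewer, workorder
def tool():
    o=telemetry.get_obs(); T=np.eye(4)
    T[:3,:3]=Rot.from_euler('xyz',o['orientation'],degrees=True).as_matrix(); T[:3,3]=o['tool_pos']; return T
def grab(n,f=None):
    i=viewer.camera_info(n); E=np.array(i['extrinsics']) if n!='wrist' else tool()@np.array(i['tool_from_camera'])
    im=viewer.snapshot(n)
    if f: cv2.imwrite(f,im[:,:,::-1]); np.savez(f+'.npz',E=E,K=i['intrinsics'],k1=i['k1'])
    return im
def load(f):
    d=np.load(f+'.npz'); return cv2.imread(f),d['E'],d['K'],float(d['k1'])
def rays(f,px):
    _,E,K,k1=load(f); p=cv2.undistortPoints(np.array(px,float).reshape(-1,1,2),K,np.array([k1,0,0,0.])).reshape(-1,2)
    d=np.c_[p,np.ones(len(p))]@E[:3,:3].T; return E[:3,3],d
def onplane(f,px,z):
    o,d=rays(f,px); return o+d*((z-o[2])/d[:,2])[:,None]
def proj(f,P):
    _,E,K,k1=load(f); W=np.linalg.inv(E); r,_=cv2.Rodrigues(W[:3,:3])
    return cv2.projectPoints(np.array(P,float).reshape(-1,1,3),r,W[:3,3],K,np.array([k1,0,0,0.]))[0].reshape(-1,2)
E
python3 - <<'E'
from h import *
a=grab('scene','pics/scene0.png');b=grab('side','pics/side0.png')
o=telemetry.get_obs();print(o)
for n in('scene','side'):
    i=viewer.camera_info(n);print(np.round(i['extrinsics'],3),i['intrinsics'],i['k1'])
i=viewer.camera_info('wrist');print(np.round(i['tool_from_camera'],3),i['intrinsics'],i['k1'])
E
```

```text
{'clock': 0.1, 'joint_pos': array([-5.45403934e+01,  2.05864315e+01,  6.40589604e-01, -1.63415998e-02,
       -7.01356000e+01, -1.65079359e+01]), 'qvel': array([ 0.04923563, -0.09622343,  0.20108956, -0.04231468, -0.05337709,
        0.09369159]), 'tau': array([-1.22962847e-03, -5.84163380e+01,  2.93754154e+01,  7.01558679e+00,
        1.01915500e-02, -6.80142057e-05]), 'tool_pos': array([ 0.21906656, -0.63801982,  0.22574282]), 'orientation': array([ 1.79917550e+02, -8.41358677e-03, -1.61053887e+02]), 'force': array([0.36964118, 0.2955098 , 1.08401998]), 'moment': array([ 0.04139571,  0.03632475, -0.02159632]), 'gripper_force': 0.0, 'opening': 0.08740322939975616}
[[ 0.648 -0.352  0.675 -0.332]
 [-0.761 -0.323  0.562 -0.618]
 [ 0.02  -0.878 -0.477  0.678]
 [ 0.     0.     0.     1.   ]] [[465.68612806   0.         275.22130196]
 [  0.         465.68612806 208.24999378]
 [  0.           0.           1.        ]] -0.06439240986207098
[[ 0.999  0.024 -0.043  0.57 ]
 [ 0.049 -0.652  0.756 -0.733]
 [-0.01  -0.757 -0.653  0.8  ]
 [ 0.     0.     0.     1.   ]] [[420.96282951   0.         279.85347757]
 [  0.         420.96282951 205.4641425 ]
 [  0.           0.           1.        ]] -0.05342902004062528
[[ 0.    -0.958 -0.287  0.077]
 [ 1.     0.    -0.    -0.   ]
 [ 0.    -0.287  0.958 -0.158]
 [ 0.     0.     0.     1.   ]] [[321.95478326   0.         270.00087178]
 [  0.         321.95478326 207.29010886]
 [  0.           0.           1.        ]] -0.039766747062986676
```

View pics/scene0.png

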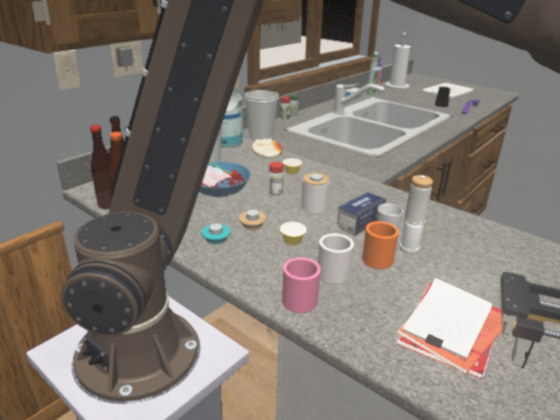

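View pics/side0.png

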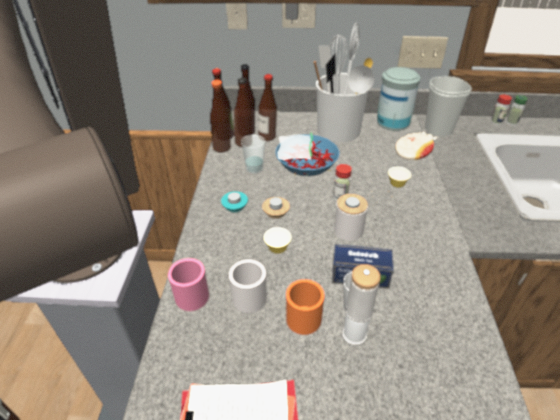

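The scene view shows the open white canister at about (336,257) and the wooden lid with its steel button at (253,218). In the side view they are at (249,285) and (276,206). The yellow sauce cup stands between them, at (277,240) in the side view. Next I measure both.

```bash
cat > m.py <<'E'
from h import *
from scipy.optimize import least_squares
def circ(P,r=None):
    c0=P[:,:2].mean(0)
    f=lambda v:np.hypot(P[:,0]-v[0],P[:,1]-v[1])-(v[2] if r is None else r)
    s=least_squares(f,[*c0,.035],loss='soft_l1',f_scale=.001); return s.x,np.sqrt(np.mean(s.fun**2))
def lidfit(f,z=.026,roi=None):
    im=load(f)[0]; h=cv2.cvtColor(im,cv2.COLOR_BGR2HSV)
    m=cv2.inRange(h,(8,70,110),(25,200,255)); k=np.zeros_like(m); x0,y0,x1,y1=roi; k[y0:y1,x0:x1]=m[y0:y1,x0:x1]
    c=max(cv2.findContours(k,cv2.RETR_EXTERNAL,cv2.CHAIN_APPROX_NONE)[0],key=cv2.contourArea)
    return cv2.convexHull(c)[:,0,:], k
E
python3 - <<'E'
from m import *
for f,roi,can in(('pics/scene0.png',(235,200,272,235),(315,230,358,285)),('pics/side0.png',(258,190,296,222),(225,258,272,312))):
    hull,k=lidfit(f,roi=roi)
    P=onplane(f,hull,.026); print(f,'lid',circ(P), cv2.boundingRect(hull))
    im=load(f)[0]; x0,y0,x1,y1=can; print(P.mean(0))
    cv2.imwrite(f.replace('.png','_c.png'),0*im)
# combined crop at x8
a=load('pics/scene0.png')[0]; b=load('pics/side0.png')[0]
cr=lambda im,x,y:cv2.resize(im[y:y+60,x:x+60],(400,300*400//300)[:2],interpolation=cv2.INTER_CUBIC)[:,:400]
top=np.hstack([cr(a,306,228),cr(b,219,255)])
r=lambda im,x,y:cv2.resize(im[y:y+30,x:x+60],(400,200),interpolation=cv2.INTER_CUBIC)
cv2.imwrite('pics/crop1.png',np.vstack([top,np.hstack([r(a,222,203),r(b,246,192)])]))
E
```

```text
pics/scene0.png lid (array([0.50259996, 0.16085115, 0.03980217]), np.float64(0.0017784352116270062)) (239, 212, 27, 14)
[0.50174016 0.16022261 0.026     ]
pics/side0.png lid (array([0.50692415, 0.15931398, 0.03964152]), np.float64(0.0024068169228229196)) (262, 198, 28, 20)
[0.50572216 0.15679925 0.026     ]
```

View pics/crop1.png

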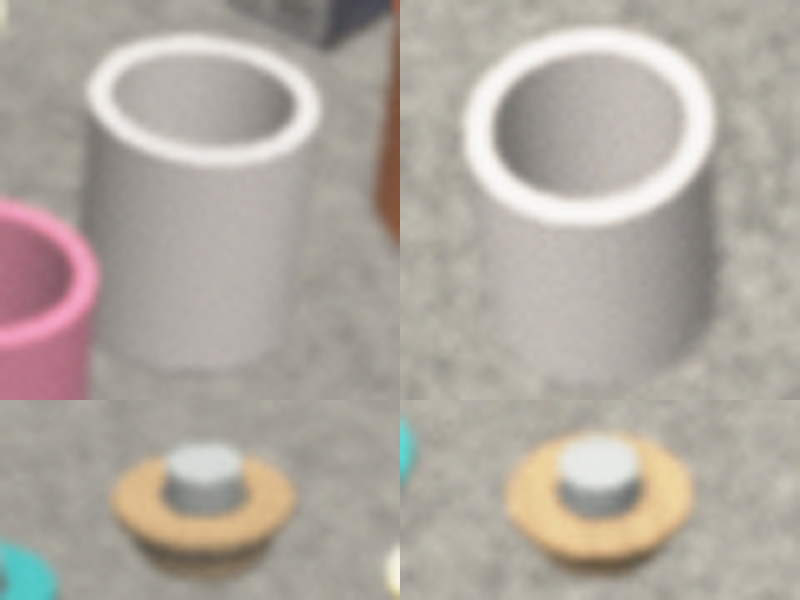

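The crops show a clean bright rim on the canister and the lid upright, with its steel button standing proud. Next I fit the rim and find the neighbours.

```bash
python3 - <<'E'
from m import *
for f,can in(('pics/scene0.png',(316,230,358,256)),('pics/side0.png',(225,256,272,292))):
    im=load(f)[0]; g=im.min(2); x0,y0,x1,y1=can; k=np.zeros_like(g); k[y0:y1,x0:x1]=(g[y0:y1,x0:x1]>205)*255
    c=max(cv2.findContours(k,cv2.RETR_EXTERNAL,cv2.CHAIN_APPROX_NONE)[0],key=cv2.contourArea)
    print(f,circ(onplane(f,c[:,0,:],.095)),cv2.boundingRect(c))
# rough neighbours (bottom/tops)
S='pics/side0.png'
for n,p,z in(('sauce top',(277,237),.04),('spice cap',(344,171),.108),('closed lidtop',(351,202),.115),('pink rim',(188,274),.095),('orange rim',(305,297),.095),('teal',(234,200),.03),('teabox top',(362,255),.071),('tumbler top',(253,143),.105),('bowl',(307,150),.04),('mill top',(366,275),.2),('cup base',(356,330),0)):
    print(n,onplane(S,[p],z)[0].round(3))
C='pics/scene0.png'
for n,p,z in(('sauce top',(293,230),.04),('white cup rim',(390,212),.09),('mill base',(411,243),0),('mill top',(422,182),.2),('teal',(216,230),.03),('closed',(316,180),.115)):
    print(n,onplane(C,[p],z)[0].round(3))
print(tool())
E
```

```text
pics/scene0.png (array([ 0.46218496, -0.14410442,  0.03869321]), np.float64(0.0011265091461120677)) (319, 233, 35, 20)
pics/side0.png (array([ 0.4622794 , -0.14283221,  0.03983541]), np.float64(0.0008586915174202587)) (229, 259, 37, 30)
sauce top [0.518 0.025 0.04 ]
spice cap [0.695 0.222 0.108]
closed lidtop [0.703 0.081 0.115]
pink rim [ 0.335 -0.151  0.095]
orange rim [ 0.589 -0.201  0.095]
teal [0.387 0.178 0.03 ]
teabox top [ 0.722 -0.058  0.071]
tumbler top [0.427 0.362 0.105]
bowl [0.594 0.428 0.04 ]
mill top [ 0.697 -0.227  0.2  ]
cup base [ 0.702 -0.214  0.   ]
sauce top [0.511 0.02  0.04 ]
white cup rim [ 0.69  -0.163  0.09 ]
mill base [ 0.727 -0.221  0.   ]
mill top [ 0.691 -0.233  0.2  ]
teal [0.385 0.183 0.03 ]
closed [0.673 0.069 0.115]
[[-9.45824345e-01 -3.24678210e-01 -6.06112214e-04  2.19066558e-01]
 [-3.24678743e-01  9.45823445e-01  1.31339381e-03 -6.38019816e-01]
 [ 1.46844791e-04  1.43903159e-03 -9.99998954e-01  2.25742817e-01]
 [ 0.00000000e+00  0.00000000e+00  0.00000000e+00  1.00000000e+00]]
```

Emit:
{"name": "carry_out", "arguments": {"rows": [[-0.02,0.025,0,0,0,0],[-0.055,0.07,0,0,0,0],[-0.09,0.113,0,0,0,0],[-0.125,0.156,0,0,0,0],[-0.16,0.2,0,0,0,0],[-0.195,0.244,0,0,0,0],[-0.23,0.288,0,0,0,0],[-0.265,0.331,0,0,0,0]], "grip": 1}}

```text
clock: 1.1
tool_pos: [0.3625, -0.2375, 0.2265]
orientation: [-180.0, 0.0, -161.1]
force: [1.0, -0.1, 0.1]
opening: 0.0878
gripper_force: 0.0
```

Emit:
{"name": "carry_out", "arguments": {"rows": [[-0.035,0.044,0,0,0,0],[-0.07,0.088,0,0,0,0],[-0.105,0.132,0,0,0,0],[-0.14,0.176,0,0,0,0],[-0.175,0.22,0,0,0,0],[-0.21,0.262,0,0,0,0],[-0.245,0.305,0,0,0,0],[-0.264,0.33,0,0,0,0]]}}

```text
clock: 2.1
tool_pos: [0.5052, 0.1608, 0.226]
orientation: [-180.0, -0.0, -161.0]
force: [0.1, 0.0, 0.3]
opening: 0.0876
gripper_force: 0.0
```

Emit:
{"name": "carry_out", "arguments": {"rows": [[0,0,0,0,0,0],[0,0,0,0,0,0],[0,0,0,0,0,0]]}}

```text
clock: 2.48
tool_pos: [0.5046, 0.1576, 0.2267]
orientation: [180.0, 0.0, -161.1]
force: [0.1, -0.4, 0.2]
opening: 0.0876
gripper_force: 0.0
```

```bash
python3 - <<'E'
from m import *
print(tool().round(4)); grab('wrist','pics/w1.png')
E
```

```text
[[-9.461e-01 -3.239e-01  1.000e-04  5.046e-01]
 [-3.239e-01  9.461e-01  1.000e-04  1.576e-01]
 [-1.000e-04  1.000e-04 -1.000e+00  2.267e-01]
 [ 0.000e+00  0.000e+00  0.000e+00  1.000e+00]]
```

View pics/w1.png

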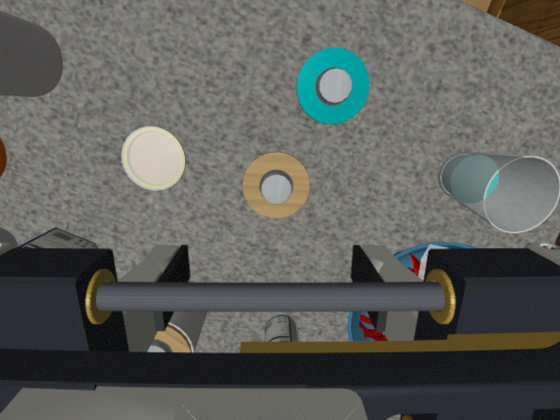

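The wrist view shows the wooden lid centred at (276,185), its button at (276,188), and the sauce cup at (153,158).

```bash
python3 - <<'E'
from m import *
f='pics/w1.png'
hull,k=lidfit(f,roi=(235,145,320,228)); print(circ(onplane(f,hull,.026)))
# inner hole of wood = button base (partly)
g=load(f)[0]; h=cv2.cvtColor(g,cv2.COLOR_BGR2HSV)
m=((h[:,:,1]<50)&(h[:,:,2]>130)).astype(np.uint8)*255; k=0*m; k[170:205,258:295]=m[170:205,258:295]
c=max(cv2.findContours(k,cv2.RETR_EXTERNAL,cv2.CHAIN_APPROX_NONE)[0],key=cv2.contourArea)
for z in(.04,.044,.048): print(z,circ(onplane(f,cv2.convexHull(c)[:,0],z)))
print(proj(f,[[.505,.159,.026]]))
E
```

```text
(array([0.50691828, 0.16514742, 0.03856155]), np.float64(0.00014081051680178938))
0.04 (array([0.5077172 , 0.16537177, 0.01646091]), np.float64(0.00012973490851835376))
0.044 (array([0.50683722, 0.16499244, 0.01626985]), np.float64(0.00012822901744336817))
0.048 (array([0.50595724, 0.16461311, 0.01607879]), np.float64(0.00012672313180863933))
[[271.168907   182.31831393]]
```

Emit:
{"name": "carry_out", "arguments": {"rows": [[-0.003,0.005,0.03,0,0,0],[-0.003,0.005,0.07,0,0,0],[-0.003,0.005,0.105,0,0,0],[-0.003,0.005,0.105,0,0,0],[-0.003,0.005,0.105,0,0,0],[-0.003,0.005,0.105,0,0,0]]}}

```text
clock: 3.28
tool_pos: [0.507, 0.1648, 0.1234]
orientation: [180.0, 0.2, -161.0]
force: [1.1, 1.0, 0.1]
opening: 0.0877
gripper_force: 0.0
```

```bash
python3 - <<'E'
from m import *
f='pics/w2.png'; T=tool(); print(T[:3,3]); im=grab('wrist',f)
hull,k=lidfit(f,roi=(210,140,340,275)); c,e=circ(onplane(f,hull,.026)); print(c,e,cv2.boundingRect(hull))
print('tool frame',np.linalg.inv(T)@[c[0],c[1],.026,1])
E
```

```text
[0.50703031 0.16477985 0.1233702 ]
[0.50674851 0.16524464 0.03856454] 0.00013720467442999992 (225, 161, 93, 90)
tool frame [3.99660854e-04 4.58356904e-04 9.73698206e-02 1.00000000e+00]
```

Emit:
{"name": "carry_out", "arguments": {"rows": [[0,0.0005,0.03,0,0,0],[0,0.0005,0.06,0,0,0],[0,0.0005,0.08,0,0,0],[0,0.0005,0.09,0,0,0],[0,0.0005,0.093,0,0,0],[0,0.0005,0.093,0,0,0]]}}

```text
clock: 4.08
tool_pos: [0.5063, 0.1651, 0.0292]
orientation: [180.0, 0.1, -161.0]
force: [0.1, -0.6, 0.4]
opening: 0.0874
gripper_force: 0.0
```

Emit:
{"name": "carry_out", "arguments": {"rows": [[0,0,0,0,0,0],[0,0,0,0,0,0]]}}

```text
clock: 4.32
tool_pos: [0.5062, 0.165, 0.0291]
orientation: [180.0, 0.1, -161.0]
force: [0.1, 0.5, 0.1]
opening: 0.0874
gripper_force: 0.0
```

Emit:
{"name": "carry_out", "arguments": {"rows": [[0,0,0,0,0,0],[0,0,0,0,0,0],[0,0,0,0,0,0],[0,0,0,0,0,0],[0,0,0,0,0,0],[0,0,0,0,0,0],[0,0,0,0,0,0],[0,0,0,0,0,0]], "grip": -1}}

```text
clock: 5.32
tool_pos: [0.5059, 0.1648, 0.0285]
orientation: [180.0, -0.0, -161.0]
force: [-0.5, 0.0, 0.0]
opening: 0.0331
gripper_force: 30.0
```

Emit:
{"name": "carry_out", "arguments": {"rows": [[0,0,-0.005,0,0,0],[0,0,-0.015,0,0,0],[0,0,-0.035,0,0,0],[0,0,-0.065,0,0,0],[0,0,-0.1,0,0,0],[0,0,-0.14,0,0,0],[0,0,-0.16,0,0,0],[0,0,-0.16,0,0,0]]}}

```text
clock: 6.32
tool_pos: [0.5066, 0.1653, 0.1907]
orientation: [179.9, 0.2, -161.0]
force: [-0.0, 0.0, -2.3]
opening: 0.0331
gripper_force: 30.0
```

```bash
python3 - <<'E'
from m import *
f='pics/w3.png'; T=tool(); print(T.round(4)); o=telemetry.get_obs(); print(o['opening'],o['gripper_force'],o['force'],o['joint_pos'].round(1)); grab('wrist',f)
E
```

```text
[[-0.9458 -0.3248  0.0033  0.5066]
 [-0.3248  0.9458  0.0025  0.1653]
 [-0.0039  0.0013 -1.      0.1907]
 [ 0.      0.      0.      1.    ]]
0.03305116936362559 29.999482333660126 [-0.03801082  0.04538052 -2.29557226] [  39.2    8.6  -20.4    0.   -60.7 -110.2]
```

View pics/w3.png

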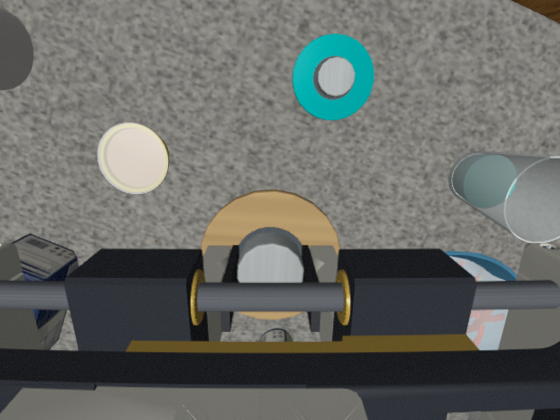

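The lid hangs from the button, with its flange centred near (270,255). Next I move to a spot where the wrist camera can see the canister mouth past the held lid.

Emit:
{"name": "carry_out", "arguments": {"rows": [[0.004,-0.02,-0.01,0,0,0],[0.012,-0.06,-0.03,0,0,0],[0.02,-0.11,-0.05,0,0,0],[0.03,-0.16,-0.06,0,0,0],[0.04,-0.21,-0.06,0,0,0],[0.048,-0.25,-0.06,0,0,0],[0.051,-0.27,-0.06,0,0,0],[0.052,-0.277,-0.06,0,0,0]]}}

```text
clock: 7.38
tool_pos: [0.5459, -0.1161, 0.2476]
orientation: [180.0, -0.1, -161.2]
force: [1.1, 0.2, -1.6]
opening: 0.0331
gripper_force: 30.0
```

Emit:
{"name": "carry_out", "arguments": {"rows": [[0,0,0,0,0,0],[0,0,0,0,0,0],[0,0,0,0,0,0],[0,0,0,0,0,0]]}}

```text
clock: 7.88
tool_pos: [0.5467, -0.1136, 0.2487]
orientation: [180.0, 0.0, -161.0]
force: [-0.7, 0.6, -1.2]
opening: 0.033
gripper_force: 30.0
```

```bash
python3 - <<'E'
from m import *
f='pics/w4.png'; T=tool(); print(T.round(4)); grab('wrist',f); print(proj(f,[[.462,-.1435,.095]]))
E
```

```text
[[-9.455e-01 -3.256e-01  2.000e-04  5.467e-01]
 [-3.256e-01  9.455e-01  1.000e-04 -1.136e-01]
 [-2.000e-04  0.000e+00 -1.000e+00  2.487e-01]
 [ 0.000e+00  0.000e+00  0.000e+00  1.000e+00]]
[[269.36956774  96.59036867]]
```

View pics/w4.png

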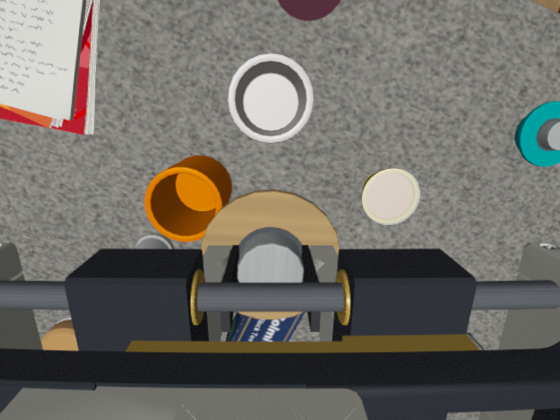

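The canister's rim is clear at (271,97), and the held lid's flange arc spans columns 203 to 338 with its top at row 190. Next I fit both.

```bash
cat > fit.py <<'E'
from m import *
def rim(f,roi):
    g=load(f)[0].min(2); x0,y0,x1,y1=roi; k=np.zeros_like(g); k[y0:y1,x0:x1]=(g[y0:y1,x0:x1]>175)*255
    cs,_=cv2.findContours(k,cv2.RETR_EXTERNAL,cv2.CHAIN_APPROX_NONE); c=max(cs,key=lambda c:cv2.boundingRect(c)[2])
    return circ(onplane(f,cv2.convexHull(c)[:,0,:],.095)),cv2.boundingRect(c)
def held(f,zt=.0027,roi=(195,180,345,245)):
    "flange centre in tool frame from its front arc"
    hull,_=lidfit(f,roi=roi); i=viewer.camera_info('wrist'); A=np.array(i['tool_from_camera'])
    p=cv2.undistortPoints(hull[hull[:,1]<243].reshape(-1,1,2).astype(float),np.array(i['intrinsics']),np.array([i['k1'],0,0,0.])).reshape(-1,2)
    d=np.c_[p,np.ones(len(p))]@A[:3,:3].T; P=A[:3,3]+d*((zt-A[2,3])/d[:,2])[:,None]
    return circ(P),circ(P,.0388)
E
python3 - <<'E'
from fit import *
print(rim('pics/w4.png',(222,48,320,148)))
for f in('pics/w3.png','pics/w4.png'):
    for zt in(.001,.0027): print(f,zt,held(f,zt))
E
```

```text
((array([ 0.46376022, -0.14208406,  0.03905952]), np.float64(0.0001391968261056555)), (228, 53, 85, 90))
pics/w3.png 0.001 ((array([ 0.00082328, -0.00018893,  0.03761387]), np.float64(0.00012024751848992291)), (array([-0.00066705, -0.00026376,  0.035     ]), np.float64(0.00035640254149815585)))
pics/w3.png 0.0027 ((array([ 1.05377188e-05, -1.90761628e-04,  3.80162951e-02]), np.float64(0.00012153402673926634)), (array([-0.0009779 , -0.00023982,  0.035     ]), np.float64(0.0002552611715204125)))
pics/w4.png 0.001 ((array([-0.00075032, -0.0006416 ,  0.03900351]), np.float64(0.0005684911311878799)), (array([-0.00051312, -0.00059931,  0.035     ]), np.float64(0.0005903405545557476)))
pics/w4.png 0.0027 ((array([-0.00157102, -0.00064555,  0.03941307]), np.float64(0.0005754158389428834)), (array([-0.00085411, -0.00052018,  0.035     ]), np.float64(0.0006567924734027987)))
```

Emit:
{"name": "carry_out", "arguments": {"rows": [[0.015,0,0,0,0,0],[0.045,0,0,0,0,0],[0.075,0,0.02,0,0,0],[0.0885,0.0005,0.05,0,0,0],[0.0885,0.0005,0.08,0,0,0],[0.0885,0.0005,0.1,0,0,0],[0.0885,0.0005,0.109,0,0,0],[0.0885,0.0005,0.109,0,0,0]]}}

```text
clock: 8.93
tool_pos: [0.4624, -0.1425, 0.1395]
orientation: [180.0, -0.0, -161.0]
force: [0.4, -0.2, -1.8]
opening: 0.0333
gripper_force: 30.0
```

Emit:
{"name": "carry_out", "arguments": {"rows": [[0,0,0,0,0,0],[0,0,0,0,0,0],[0,0,0,0,0,0]]}}

```text
clock: 9.3
tool_pos: [0.4631, -0.1424, 0.14]
orientation: [-180.0, 0.0, -161.0]
force: [-0.4, 0.8, -3.0]
opening: 0.0332
gripper_force: 30.0
```

```bash
python3 - <<'E'
from fit import *
T=tool(); print(T.round(4)); print(telemetry.get_obs()['force'])
for n in('wrist','scene','side'): grab(n,f'pics/{n}5.png')
print(held('pics/wrist5.png'))
a=load('pics/scene5.png')[0]; b=load('pics/side5.png')[0]
r=lambda im,x,y:cv2.resize(im[y:y+90,x:x+80],(400,450),interpolation=cv2.INTER_CUBIC)
cv2.imwrite('pics/crop5.png',np.hstack([r(a,296,200),r(b,209,220)]))
E
```

```text
[[-9.458e-01 -3.249e-01  8.000e-04  4.631e-01]
 [-3.249e-01  9.458e-01  0.000e+00 -1.424e-01]
 [-8.000e-04 -2.000e-04 -1.000e+00  1.400e-01]
 [ 0.000e+00  0.000e+00  0.000e+00  1.000e+00]]
[-0.35506353  0.827796   -2.95061581]
((array([ 9.65208086e-05, -2.44402588e-05,  3.79334791e-02]), np.float64(0.00012445383628853428)), (array([-9.92058804e-04, -3.65573637e-06,  3.50000000e-02]), np.float64(0.0002682829490923621)))
```

View pics/crop5.png

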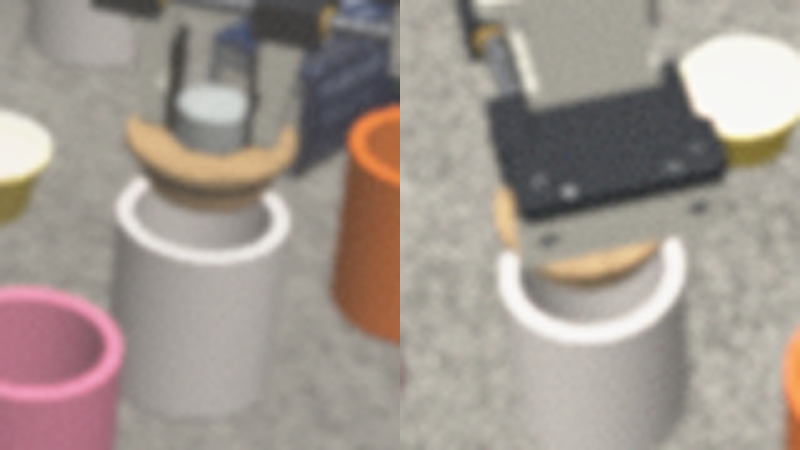

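The crops show the lid level above the canister mouth and roughly concentric with it. A numeric check follows.

```bash
python3 - <<'E'
from fit import *
f='pics/scene5.png'
hull,_=lidfit(f,roi=(318,222,359,242)); print(cv2.boundingRect(hull))
h=hull[(hull[:,1]>226)&(hull[:,1]<240)]
# front/lower silhouette is the flange's lower edge; extreme columns give centre across the line of sight
for z in(.1375,.1315):
    print(z,circ(onplane(f,hull,z)))
xl,xr=hull[:,0].min(),hull[:,0].max()
pl=hull[hull[:,0]==xl].mean(0);pr=hull[hull[:,0]==xr].mean(0); print('flange mid',onplane(f,[(pl+pr)/2],.1345), np.hypot(*np.diff(onplane(f,[pl,pr],.1345)[:,:2],axis=0)[0]))
# wrist-based, and expected columns if lid is coaxial with the canister measured by this same camera
c=np.array([.46218,-.1441]); t=np.linspace(0,2*np.pi,400)
P=proj(f,np.c_[c[0]+.039*np.cos(t),c[1]+.039*np.sin(t),0*t+.1345]); print('expected cols',P[:,0].min(),P[:,0].max(),'seen',xl,xr)
E
```

```text
(321, 224, 35, 14)
0.1375 (array([ 0.45748949, -0.14776551,  0.0383594 ]), np.float64(0.0014006318163054864))
0.1315 (array([ 0.46625222, -0.1425401 ,  0.03878864]), np.float64(0.001416914071371157))
flange mid [[ 0.46495139 -0.14308153  0.1345    ]] 0.07776526201214651
expected cols 320.60534584268373 354.8728525845956 seen 321 355
```

Emit:
{"name": "carry_out", "arguments": {"rows": [[0,0,0.005,0,0,0],[0,0,0.012,0,0,0],[0,0,0.016,0,0,0],[0,0,0.018,0,0,0],[0,0,0.02,0,0,0],[0,0,0.022,0,0,0],[0,0,0.022,0,0,0]]}}

```text
clock: 10.32
tool_pos: [0.4628, -0.1424, 0.1175]
orientation: [180.0, -0.0, -161.0]
force: [0.3, 0.2, -2.1]
opening: 0.0331
gripper_force: 30.0
```

Emit:
{"name": "carry_out", "arguments": {"rows": [[0,0,0.002,0,0,0],[0,0,0.004,0,0,0],[0,0,0.006,0,0,0],[0,0,0.008,0,0,0],[0,0,0.008,0,0,0]]}}

```text
clock: 10.95
tool_pos: [0.4627, -0.1424, 0.1094]
orientation: [180.0, -0.0, -161.0]
force: [-0.1, 0.4, -2.2]
opening: 0.0331
gripper_force: 30.0
```

Emit:
{"name": "carry_out", "arguments": {"rows": [[0,0,0.001,0,0,0],[0,0,0.002,0,0,0],[0,0,0.003,0,0,0],[0,0,0.004,0,0,0],[0,0,0.004,0,0,0]]}}

```text
clock: 11.58
tool_pos: [0.4628, -0.1424, 0.1055]
orientation: [180.0, -0.0, -161.0]
force: [0.1, -0.1, -2.2]
opening: 0.0331
gripper_force: 30.0
```

Emit:
{"name": "carry_out", "arguments": {"rows": [[0,0,0.0005,0,0,0],[0,0,0.001,0,0,0],[0,0,0.001,0,0,0]]}}

```text
clock: 11.95
tool_pos: [0.4628, -0.1424, 0.1045]
orientation: [180.0, -0.0, -161.0]
force: [0.1, -0.1, -2.1]
opening: 0.0329
gripper_force: 30.0
```

Emit:
{"name": "carry_out", "arguments": {"rows": [[0,0,0.0005,0,0,0],[0,0,0.0005,0,0,0]]}}

```text
clock: 12.2
tool_pos: [0.4628, -0.1424, 0.104]
orientation: [180.0, -0.0, -161.0]
force: [-0.3, 0.6, -2.2]
opening: 0.0333
gripper_force: 30.0
```

Emit:
{"name": "carry_out", "arguments": {"rows": [[0,0,0,0,0,0],[0,0,0,0,0,0],[0,0,0,0,0,0],[0,0,0,0,0,0]], "grip": 0.3}}

```text
clock: 12.7
tool_pos: [0.4629, -0.1424, 0.1042]
orientation: [-180.0, 0.0, -161.0]
force: [-0.4, -0.9, -0.1]
opening: 0.0566
gripper_force: 0.0
```

Emit:
{"name": "carry_out", "arguments": {"rows": [[0,0,-0.01,0,0,0],[0,0,-0.03,0,0,0],[0,0,-0.06,0,0,0],[0,0,-0.09,0,0,0],[0,0,-0.1,0,0,0],[0,0,-0.1,0,0,0],[0,0,-0.1,0,0,0],[0,0,-0.1,0,0,0]]}}

```text
clock: 13.7
tool_pos: [0.4623, -0.1424, 0.2031]
orientation: [180.0, -0.1, -161.1]
force: [0.5, -0.3, -0.6]
opening: 0.0569
gripper_force: 0.0
```

```bash
python3 - <<'E'
from fit import *
f='pics/w6.png'; T=tool(); print(T[:3,3],telemetry.get_obs()['force']); grab('wrist',f); grab('scene','pics/scene6.png'); grab('side','pics/side6.png')
hull,_=lidfit(f,roi=(195,110,345,275)); print(cv2.boundingRect(hull))
for z in(.099,.101,.103): print(z,circ(onplane(f,hull,z)))
w=load(f)[0][100:300,170:370]; a=load('pics/scene6.png')[0]; b=load('pics/side6.png')[0]
r=lambda im,x,y:cv2.resize(im[y:y+70,x:x+60],(260,300),interpolation=cv2.INTER_CUBIC)
cv2.imwrite('pics/crop6.png',np.hstack([cv2.resize(w,(300,300)),r(a,306,215),r(b,219,235)]))
E
```

```text
[ 0.46227663 -0.1423841   0.20311482] [ 0.50187349 -0.31561387 -0.60878675]
(225, 163, 91, 88)
0.099 (array([ 0.46448603, -0.14185599,  0.03865966]), np.float64(0.00017394076683609569))
0.101 (array([ 0.46391736, -0.1420503 ,  0.03836472]), np.float64(0.0001726137124503514))
0.103 (array([ 0.46334869, -0.14224461,  0.03806978]), np.float64(0.00017128665945890194))
```

View pics/crop6.png

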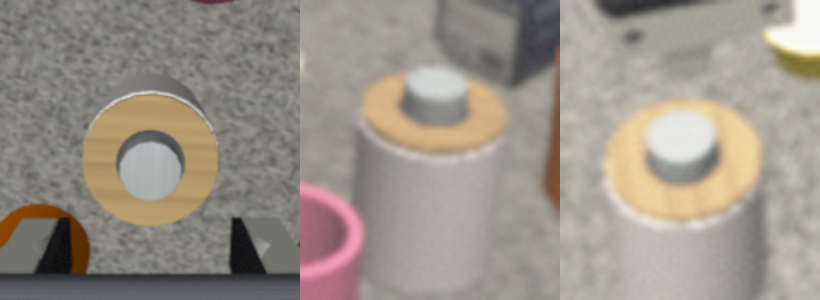

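The lid is fully home: only a thin ring of rim shows around the flange, and the fitted centre (0.4639, -0.1420) agrees with the canister axis. The button stands proud. Next I shut the fingers and come down above the button.

Emit:
{"name": "carry_out", "arguments": {"rows": [[-0.001,0,0,0,0,0],[-0.001,0,0,0,0,0],[-0.001,0,0.02,0,0,0],[-0.001,0,0.045,0,0,0],[-0.001,0,0.065,0,0,0],[-0.001,0,0.073,0,0,0],[-0.001,0,0.073,0,0,0],[-0.001,0,0.073,0,0,0]], "grip": -1}}

```text
clock: 14.85
tool_pos: [0.4643, -0.1421, 0.1319]
orientation: [-180.0, 0.1, -161.0]
force: [-0.3, 0.5, 0.2]
opening: 0.0006
gripper_force: 0.0
```

```bash
python3 - <<'E'
from fit import *
f='pics/w6.png'; h=cv2.cvtColor(load(f)[0],cv2.COLOR_BGR2HSV)
m=((h[:,:,1]<50)&(h[:,:,2]>140)).astype(np.uint8)*255; k=0*m; k[185:240,240:300]=m[185:240,240:300]
c=max(cv2.findContours(k,cv2.RETR_EXTERNAL,cv2.CHAIN_APPROX_NONE)[0],key=cv2.contourArea)
for z in(.115,.119,.123): print(z,circ(onplane(f,cv2.convexHull(c)[:,0],z)))
print([telemetry.get_obs()[k] for k in('tool_pos','force','opening')])
E
```

```text
0.115 (array([ 0.46469818, -0.14187105,  0.01652475]), np.float64(0.0001414849653006713))
0.119 (array([ 0.46348345, -0.1422847 ,  0.01625624]), np.float64(0.00013918568530676292))
0.123 (array([ 0.46226872, -0.14269834,  0.01598774]), np.float64(0.00013688641613895252))
[array([ 0.4643474 , -0.14208285,  0.1318607 ]), array([-0.28726759,  0.45779537,  0.19145636]), 0.0005506192211350787]
```

Emit:
{"name": "carry_out", "arguments": {"rows": [[0,0,0.003,0,0,0],[0,0,0.006,0,0,0],[0,0,0.007,0,0,0],[0,0,0.008,0,0,0],[0,0,0.009,0,0,0],[0,0,0.009,0,0,0]]}}

```text
clock: 15.6
tool_pos: [0.4638, -0.142, 0.122]
orientation: [180.0, -0.0, -161.0]
force: [0.3, 0.1, -1.0]
opening: 0.0005
gripper_force: 0.0
```

Emit:
{"name": "carry_out", "arguments": {"rows": [[0,0,0.0005,0,0,0],[0,0,0.001,0,0,0],[0,0,0.0015,0,0,0],[0,0,0.002,0,0,0],[0,0,0.002,0,0,0]]}}

```text
clock: 16.23
tool_pos: [0.4637, -0.1421, 0.12]
orientation: [180.0, -0.0, -161.1]
force: [0.2, 0.2, 0.7]
opening: 0.0005
gripper_force: 0.0
```

Emit:
{"name": "carry_out", "arguments": {"rows": [[0,0,0.0005,0,0,0],[0,0,0.001,0,0,0],[0,0,0.001,0,0,0]]}}

```text
clock: 16.6
tool_pos: [0.4637, -0.1421, 0.119]
orientation: [180.0, -0.0, -161.0]
force: [0.8, -0.5, 0.5]
opening: 0.0006
gripper_force: 0.0
```

Emit:
{"name": "carry_out", "arguments": {"rows": [[0,0,0.0005,0,0,0],[0,0,0.001,0,0,0],[0,0,0.001,0,0,0]]}}

```text
clock: 16.98
tool_pos: [0.4638, -0.1421, 0.118]
orientation: [180.0, -0.0, -161.0]
force: [0.8, -0.9, 0.7]
opening: 0.0002
gripper_force: 0.0
```

Emit:
{"name": "carry_out", "arguments": {"rows": [[0,0,0.0005,0,0,0],[0,0,0.001,0,0,0],[0,0,0.001,0,0,0]]}}

```text
clock: 17.35
tool_pos: [0.4639, -0.1421, 0.1175]
orientation: [-180.0, 0.0, -161.0]
force: [-2.0, 0.8, 6.2]
opening: 0.0005
gripper_force: 3.0
```

Emit:
{"name": "carry_out", "arguments": {"rows": [[0,0,0.0005,0,0,0],[0,0,0.001,0,0,0],[0,0,0.001,0,0,0]]}}

```text
clock: 17.73
tool_pos: [0.4639, -0.1421, 0.1168]
orientation: [-180.0, 0.0, -161.0]
force: [-3.2, 2.0, 9.0]
opening: 0.0004
gripper_force: 4.6
```

Emit:
{"name": "carry_out", "arguments": {"rows": [[0,0,0.0005,0,0,0],[0,0,0.001,0,0,0],[0,0,0.001,0,0,0]]}}

```text
clock: 18.1
tool_pos: [0.464, -0.1421, 0.116]
orientation: [-180.0, 0.0, -161.0]
force: [-3.3, 2.7, 10.4]
opening: 0.0006
gripper_force: 5.4
```

Emit:
{"name": "carry_out", "arguments": {"rows": [[0,0,0.0005,0,0,0],[0,0,0.001,0,0,0],[0,0,0.001,0,0,0]]}}

```text
clock: 18.48
tool_pos: [0.464, -0.1421, 0.1149]
orientation: [-180.0, 0.0, -161.0]
force: [-3.7, 2.7, 9.5]
opening: 0.0005
gripper_force: 5.1
```

Emit:
{"name": "carry_out", "arguments": {"rows": [[0,0,0.0005,0,0,0],[0,0,0.001,0,0,0],[0,0,0.001,0,0,0]]}}

```text
clock: 18.85
tool_pos: [0.464, -0.1421, 0.1137]
orientation: [-180.0, 0.0, -161.0]
force: [-2.4, 1.0, 6.5]
opening: 0.0006
gripper_force: 3.5
```

Emit:
{"name": "carry_out", "arguments": {"rows": [[0,0,0.0005,0,0,0],[0,0,0.0005,0,0,0]]}}

```text
clock: 19.1
tool_pos: [0.4639, -0.142, 0.1129]
orientation: [-180.0, 0.0, -161.0]
force: [-1.0, 0.5, 4.1]
opening: 0.0004
gripper_force: 2.1
```

Emit:
{"name": "carry_out", "arguments": {"rows": [[0,0,0.0005,0,0,0],[0,0,0.0005,0,0,0]]}}

```text
clock: 19.35
tool_pos: [0.4637, -0.142, 0.1118]
orientation: [180.0, -0.0, -161.1]
force: [1.0, 1.3, 0.2]
opening: 0.0005
gripper_force: 0.0
```

Emit:
{"name": "carry_out", "arguments": {"rows": [[0,0,0.0005,0,0,0],[0,0,0.0005,0,0,0]]}}

```text
clock: 19.6
tool_pos: [0.4637, -0.1421, 0.1113]
orientation: [180.0, -0.0, -161.1]
force: [1.1, -0.3, -0.6]
opening: 0.0007
gripper_force: 0.0
```

Emit:
{"name": "carry_out", "arguments": {"rows": [[0,0,-0.002,0,0,0],[0,0,-0.02,0,0,0],[0,0,-0.05,0,0,0],[0,0,-0.085,0,0,0],[0,0,-0.092,0,0,0],[0,0,-0.092,0,0,0],[0,0,-0.092,0,0,0],[0,0,-0.092,0,0,0]]}}

```text
clock: 20.6
tool_pos: [0.4633, -0.142, 0.2026]
orientation: [180.0, -0.1, -161.1]
force: [-0.3, 0.4, 1.3]
opening: 0.0004
gripper_force: 0.0
```

```bash
python3 - <<'E'
from fit import *
f='pics/w7.png'; print(tool()[:3,3]); im=grab('wrist',f); h=cv2.cvtColor(load(f)[0],cv2.COLOR_BGR2HSV)
hull,_=lidfit(f,roi=(195,110,345,275)); print('lid',circ(onplane(f,hull,.101)))
m=((h[:,:,1]<50)&(h[:,:,2]>140)).astype(np.uint8)*255; k=0*m; k[180:240,240:300]=m[180:240,240:300]
c=max(cv2.findContours(k,cv2.RETR_EXTERNAL,cv2.CHAIN_APPROX_NONE)[0],key=cv2.contourArea)
for z in(.1095,.1175): print('button',z,circ(onplane(f,cv2.convexHull(c)[:,0],z)))
E
```

```text
[ 0.46325736 -0.14204408  0.20260246]
lid (array([ 0.46387793, -0.14199948,  0.03833109]), np.float64(0.00017520373164392686))
button 0.1095 (array([ 0.46404759, -0.1422295 ,  0.01637688]), np.float64(0.00010811839566294914))
button 0.1175 (array([ 0.46171793, -0.14301826,  0.01585519]), np.float64(0.00010467423634214549))
```

The button's top is now concentric with the lid at 0.1095 m, 8 mm lower than before, so the button is down. The lid and canister have not moved.

```bash
python3 -c "
from plant import workorder; print(workorder.close_job())"
```

```text
the job is handed in; nothing more can be done
None
```

The lid is seated squarely in the canister, its button snapped down at about 10 N and stayed down, the canister did not move, and I handed the job in at about 21 s; no verdict was returned.

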